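# Check a block edge by raking light

## Robot

A 7-joint arm with a two-finger parallel gripper is mounted at the origin on the work surface. World frame = base frame: x ahead of the robot, y to its left, z up, the work surface at z = 0. Lengths are in m, angles in rad, forces in N, time in s.
With the tool pointing down it reaches from about 0.425 to 0.975 m from the base axis. Payload 16.7 kg.
Tool frame: the origin (TCP) lies at the centre of the arm's flange, where the gripper is bolted on; the fingertips stand 173 mm ahead of it and the grasp point (between the pads) lies 155 mm ahead of it; z points along the fingers, y is the line along which they close (so a half turn about z gives the same grasp; the last joint's range is limited). The gripper opens to 85 mm and grips with 20 to 120 N. Pads are 22 mm wide; open, the fingers measure 114 mm over their backs; the gripper's body (76 mm by 85 mm) begins 54 mm behind the grasp point. The pads swing forward as they close: fully open they stand 13 mm farther back than shut.
Start: joints at [-1.391, 0.426, 0.074, 1.606, -0.034, 1.111, -0.067], TCP at [0.219, 0.639, 0.405] pointing down, gripper open.
Joint ranges: [-2.85, 2.85], [-0.5, 2.14], [-1.23, 1.37], [0.21, 2.46], [-1.02, 4.16], [0.16, 2.05], [-2.73, 2.73]. Speed limits (rad/s): [1.89, 1.89, 2.39, 2.39, 3.01, 3.01, 3.01].

## Interface

Orientations are given as a rotation vector (axis times angle).
In Python, from cell import get_state, grab_frame, camera_model, job_done gives the robot as it stands. The module is installed in compiled form; this text tells all that it offers.
- The arm moves only by the tool move_arm, never from a script. Its arguments are lists of equal length, an entry for each row: "dp": the shift along the world's x, y, z in mm, a list of three; "angular": the turn, a rotation vector about the world's x, y, z in degrees, a list of three; "fingers": the gripper command: -1 is shut, 1 is fully open, values between are in proportion. A call has 1 to 12 rows; each row shifts and turns the commanded pose from where the row before left it; what a row does not reach is not made up. A row lasts 1/10 s, in which the tool goes at most 50 mm and 8.59 degrees, less where a joint would pass 70% of its speed; a pose out of reach is approached as far as the arm can. A call is refused whole if a number of a shift passes 50 or a number of a turn 8.59, either way. A call with a gripper value outside its range is refused whole. The fingers move at their own pace and stop on an object; "grip_force" is the grip in N (left out, the last holds). Time passes only in rows, so rows that do not move let the fingers close. It gives the time, the measured TCP pose, the force, the opening and the grip force at its end, in the units of the state.
- get_state(): the state, without advancing time (a new reading comes with each control period).
- grab_frame(name): name is "scene" or "top" or "wrist"; returns the picture (420x560x3 uint8, red, green, blue); there is no depth.
- camera_model(name): a dict with "fx", "fy", "cx", "cy" (pixels), "R" (3x3) and "t" (3): a world point X has camera coordinates R X + t. Camera axes: x right, y down, z forward; pixel columns grow to the right and rows downward; lengths in m; the calibration is good to about 2 mm. A picture is of the moment at which its call begins: read the wrist's pose just before it. camera_model takes no time and is no camera call; for the wrist camera it gives the pose at the moment of the call.
- job_done(): hands the job in; it is judged then, once.
The state is a dict: "t": time; "q": joint angles; "dq": joint speeds; "joint_efforts": joint torques, N m; "ee_pos": TCP position; "ee_rot": TCP orientation; "wrist_force": force on the tool from outside, world axes, zero at the start; "moment": the same for the moment, N m; "gripper_width": finger opening in m; "grip_force": force on a finger pad.
Only numpy, scipy, OpenCV 4.12 (cv2) and the standard library are available. Lean on these libraries where they do the work, as an engineer would, in place of code of your own. Each camera call takes 0.05 s, during which the arm holds its last target. There are 200 camera calls.

## Task

Get the bench block ready for an edge check by raking light: lay the straightedge flat on the bench, flush along the middle of the block's long face that looks towards the light box, and let go of it. Then lift the sprung lid of the light box with the fingers until it lines up with the index arm beside it, and finish while still holding it there, the straightedge still flush. Do not shove the block or the other things about, and leave the index arm as it is set.

Things in the scene. Friction and masses are not known exactly. Their poses are not given: they have to be found in the camera images.
- straightedge: steel straightedge, a bar 160 mm long (own x) x 30 mm wide (own y) x 10 mm thick, lying flat; upright along its middle stands a wooden grip 56 mm long (x), 12 mm thick (y), from 10 to 62 mm above the bench (grasp about 45 mm up, across its thickness). About 0.3 kg. Origin: centre of the underside. Symmetrical: either long edge may be used. It starts on the right of the block.
- block: flat steel bench block, 150 mm long (own x) x 90 mm wide (own y) x 20 mm tall, about 2.1 kg, loose on the bench. Origin: centre of the underside. Its own +y long face (45 mm from the origin) looks to the left, towards the light box.
- lightbox: low grey light box screwed to the bench, 160 mm deep (own x) x 220 mm wide (own y) x 80 mm tall, its flat aluminium lid on top (lid upper face at 88 mm). Origin: centre of the underside; own -x is its front, towards the robot. An index arm stands beside the lid, on the box's left (+y) side.
- lid (a joint): angle of the light box lid in rad: 0 closed, grows as its front edge is lifted (up to 1.2). A spring and its weight push it shut: about 3 N at the handle when closed, about 4.5 N at 0.6 rad; let go, it shuts.
- index (a joint): angle at which the index arm is set, in rad, measured like the lid's (between about 0.35 and 0.65); the lid is at the mark when both angles are equal. It keeps its angle unless it is knocked.
- lid_handle (a point): centre of the lid's handle, a black round boss 24 mm in diameter and 16 mm wide, its flat ends looking left and right (own y = hinge direction), on a 16 mm wide tongue that sticks out from the middle of the lid's front edge; it is 200 mm from the hinge line and 36 mm in front of the lid edge, 84 mm above the bench when the lid is closed, free below. Pinched on its flat ends, it can turn between the fingers. Moves with the lid.
- lid_hinge (a point): middle of the lid's hinge line, fixed to the light box at its rear upper edge, 84 mm above the bench; own y runs along the hinge (leftwards), own -x points to the front.
- lid_corner (a point): front left corner of the lid, on its mid-thickness, 164 mm from the hinge line; own x lies in the plane of the lid.
- index_tip (a point): brass stud at the end of the index arm, a thin steel bar (172 mm long, 12 mm wide, 8 mm thick) that pivots on the lid's hinge line just left of the lid and stands up at the set angle; the stud is 164 mm from the hinge line, 20 mm left of the lid corner. Own x runs along the arm.
- mallet: bystander: goldsmith's hammer, 240 mm long, lying at the far right
- loupe: bystander: black eye loupe, a ring 40 mm across, 22 mm tall, beyond the block
- dish: bystander: small white dish, 72 mm across, 26 mm tall, in front of the light box
- jar: bystander: amber glass jar, 56 mm across, 75 mm tall, left of the light box
- file: bystander: small hand tool with a handle, 170 mm long, lying at the near left
- mandrel: bystander: tapered steel ring mandrel standing on a 60 mm round foot, 132 mm tall, left of the light box
- stamp: bystander: brass punch block 30 x 30 mm, 45 mm tall, near the robot on the right
There are look-alikes about, which are no part of the job. What is shaped like the straightedge but black is not meant.

How it is judged:
On the way, in this order (a step that is already met when the one before it is completed fails the run):
1. the straightedge lies flush along the block's face towards the light box and is let go, the lid still shut (y of straightedge in the frame of block between 0.0565 and 0.0635 m and x of straightedge in the frame of block between -0.04 and 0.04 m and angle between the x axis of straightedge and the x axis of block, either way round below 0.04 rad and angle between straightedge's own z axis and vertical below 0.05 rad and height (world z) of straightedge below 0.005 m and contact force between straightedge and the fingers below 0.2 N and linear speed of straightedge below 0.02 m/s and value of joint lid below 0.05 rad), for 0.2 s.
2. the lid is held in line with the index arm (angle between the x axis of lid_corner and the x axis of index_tip, either way round below 0.07 rad and value of joint lid above 0.25 rad and contact force between lid and the fingers above 1 N and velocity of joint lid between -0.1 and 0.1 rad/s), for 0.3 s.
At the end, for the whole second after the job is handed in: The straightedge lies flat and let go against the block's long face towards the light box (gap under 3.5 mm, parallel within 0.04 rad, middles within 40 mm along the face), and the fingers hold the lid still (pressing on it with more than 1 N), parallel to the index arm within 0.07 rad (all of step 2 and y of straightedge in the frame of block between 0.0565 and 0.0635 m and x of straightedge in the frame of block between -0.04 and 0.04 m and angle between the x axis of straightedge and the x axis of block, either way round below 0.04 rad and angle between straightedge's own z axis and vertical below 0.05 rad and height (world z) of straightedge below 0.005 m and contact force between straightedge and the fingers below 0.2 N and linear speed of straightedge below 0.02 m/s); the arm keeps its last pose, push and grip.
It fails at once if the bench block is shoved more than 30 mm (distance of block from where it was at the start of the episode above 0.03 m).
It fails at once if the index arm is knocked off its setting (its stud moves more than 10 mm) (distance of index_tip from where it was at the start of the episode above 0.01 m).
It fails at once if a bystander is shoved more than 40 mm (distance of any of mallet, loupe, dish, jar, file, mandrel, stamp from where it was at the start of the episode above 0.04 m).
It also fails if it takes over 51 s, if anything falls off the work surface, if the arm or the gripper's body presses on something with over 40 N, if the wrist force passes 120 N, or if a joint passes its speed limit or range.

## Working session

There is one attempt and no reset: what is moved stays moved. The work goes in short steps, Python scripts to look and compute and a tool call to move; the robot and the scene stay as the last step left them, time stands still between calls to the robot, and variables do not carry over. Pictures are saved under pics/ and viewed, at most 10 in all, crops included, and the job is handed in when it is done.

Besides the shell and the picture viewer there is one more tool, called after "Call:" by a JSON object that holds its "op" and its "data". move_arm: Moves the arm, as the interface text tells. Its arguments: {"type":"object","properties":{"dp":{"type":"array","items":{"type":"array","items":{"type":"number"}}},"angular":{"type":"array","items":{"type":"array","items":{"type":"number"}}},"fingers":{"type":"array","items":{"type":"number"}},"grip_force":{"type":"number"}},"required":["dp","angular","fingers"]}

```bash
mkdir -p pics; cat > h.py <<'E'
import numpy as np, cv2, json
from cell import *
def snap(name,fn):
    m=camera_model(name); im=grab_frame(name); cv2.imwrite('pics/'+fn+'.png',im[:,:,::-1])
    json.dump({k:np.array(v).tolist() for k,v in m.items()},open('pics/'+fn+'.json','w')); return im
def load(fn): return {k:np.array(v) for k,v in json.load(open('pics/'+fn+'.json')).items()}
def ray(m,p):
    d=m['R'].T@np.array([(p[0]-m['cx'])/m['fx'],(p[1]-m['cy'])/m['fy'],1]); return -m['R'].T@m['t'],d
def onz(m,p,z):
    c,d=ray(m,p); return c+d*(z-c[2])/d[2]
def tri(ms,ps):
    A=np.zeros((3,3));b=np.zeros(3);rs=[]
    for m,p in zip(ms,ps):
        c,d=ray(m,p);d=d/np.linalg.norm(d);P=np.eye(3)-np.outer(d,d);A+=P;b+=P@c;rs.append((P,c))
    x=np.linalg.solve(A,b); return x,[float(np.linalg.norm(P@(x-c))) for P,c in rs]
def proj(m,X):
    c=m['R']@np.array(X)+m['t']; return [m['fx']*c[0]/c[2]+m['cx'],m['fy']*c[1]/c[2]+m['cy']]
E
python3 - <<'E'
from h import *
a=snap('top','top0');b=snap('scene','scene0')
cv2.imwrite('pics/top0b.png',cv2.resize(a[:,:,::-1],(800,600),interpolation=cv2.INTER_CUBIC))
cv2.imwrite('pics/scene0b.png',cv2.resize(b[:,:,::-1],(800,600),interpolation=cv2.INTER_CUBIC))
s=get_state();print(s['t'],s['ee_pos'],s['ee_rot'],s['gripper_width'])
for n in('top','scene','wrist'):
    m=camera_model(n);print(n,m['fx'],-np.array(m['R']).T@m['t'],np.round(m['R'],2).tolist())
E
```

```text
0.1 [0.21857301 0.63846428 0.40409854] [-5.15799300e-01 -3.09882599e+00  1.75330224e-03] 0.08528572079451292
top 387.83945931614255 [0.37587651 0.01138466 1.21046688] [[0.01, -1.0, -0.01], [-0.99, -0.01, -0.11], [0.11, 0.01, -0.99]]
scene 412.15492481909007 [ 1.19240012 -0.44391436  0.65720144] [[0.56, 0.83, 0.02], [0.48, -0.3, -0.83], [-0.68, 0.48, -0.56]]
wrist 313.90526124125506 [0.1377356  0.66664169 0.37443797] [[0.32, 0.95, -0.0], [0.89, -0.3, 0.33], [0.31, -0.11, -0.94]]
```

View pics/top0b.png

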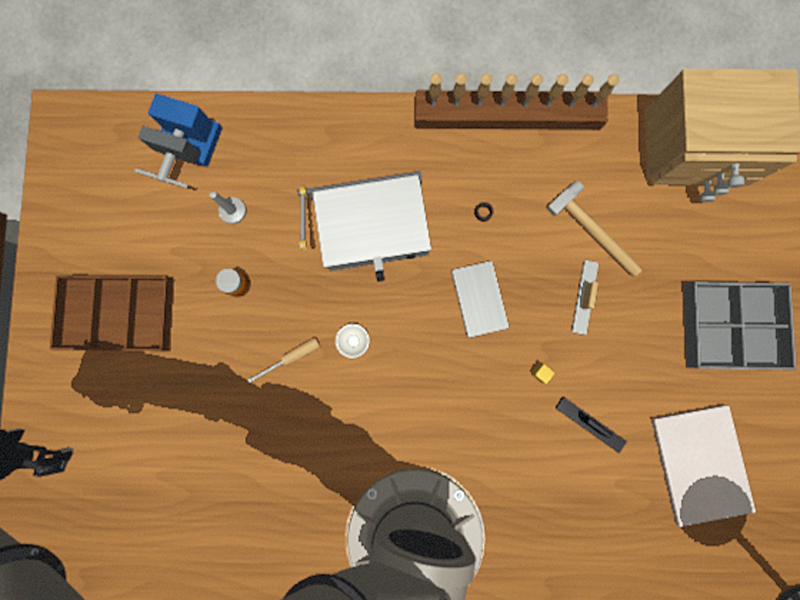

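View pics/scene0b.png

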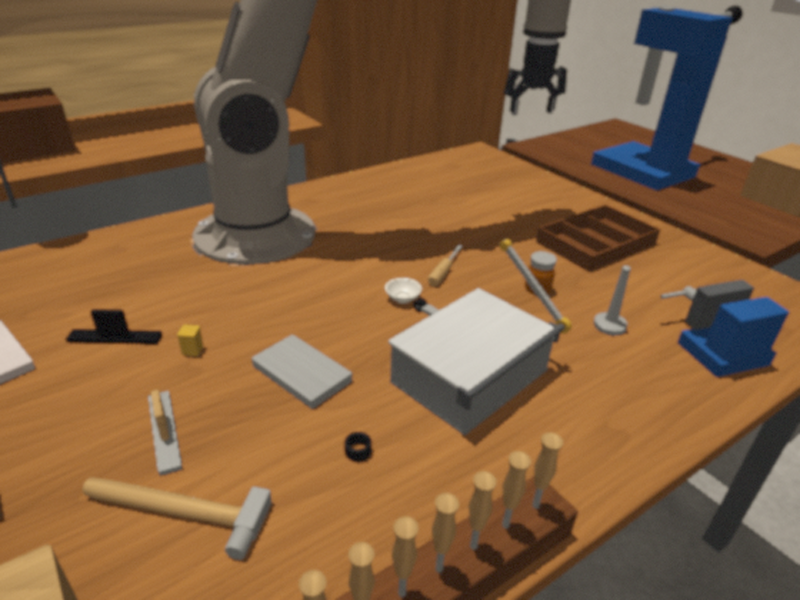

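The top view shows the block at (480,299), the straightedge at (586,298), the light box at (372,220) with its handle at (379,270), and the index arm running (303,190)-(303,246). The coordinates are for the 800 px picture.

```bash
python3 - <<'E'
from h import *
m=load('top0');k=.7
P=lambda n,u,v,z:print(n,np.round(onz(m,(u*k,v*k),z),3))
for n,u,v,z in [('blkTL',452,269,.02),('blkTR',493,261,.02),('blkBR',508,328,.02),('blkBL',468,337,.02),('seT1',584,262,.01),('seT2',598,262,.01),('seB1',573,332,.01),('seB2',586,333,.01),('grip',593,294,.062),
 ('handle',379,274,.084),('lidFL',324,269,.088),('lidFR',430,250,.088),('lidBL',312,190,.088),('lidBR',420,174,.088),('dish',352,341,.02),('stamp',543,372,.045),('idxh',303,190,.084),('idxtip',303,245,.16),('blackse',591,424,.01)]:P(n,u,v,z)
a=cv2.imread('pics/top0.png')
cv2.imwrite('pics/c1.png',cv2.resize(a[170:245,305:430],(800,480),interpolation=cv2.INTER_CUBIC))
E
```

```text
blkTL [ 0.564 -0.077  0.02 ]
blkTR [ 0.583 -0.165  0.02 ]
blkBR [ 0.438 -0.197  0.02 ]
blkBL [ 0.417 -0.111  0.02 ]
seT1 [ 0.584 -0.365  0.01 ]
seT2 [ 0.585 -0.396  0.01 ]
seB1 [ 0.431 -0.338  0.01 ]
seB2 [ 0.429 -0.366  0.01 ]
grip [ 0.508 -0.366  0.062]
handle [0.542 0.078 0.084]
lidFL [0.55  0.191 0.088]
lidFR [ 0.592 -0.026  0.088]
lidBL [0.717 0.221 0.088]
lidBR [ 0.753 -0.004  0.088]
dish [0.406 0.137 0.02 ]
stamp [ 0.346 -0.264  0.045]
idxh [0.718 0.241 0.084]
idxtip [0.586 0.221 0.16 ]
blackse [ 0.237 -0.372  0.01 ]
```

View pics/c1.png

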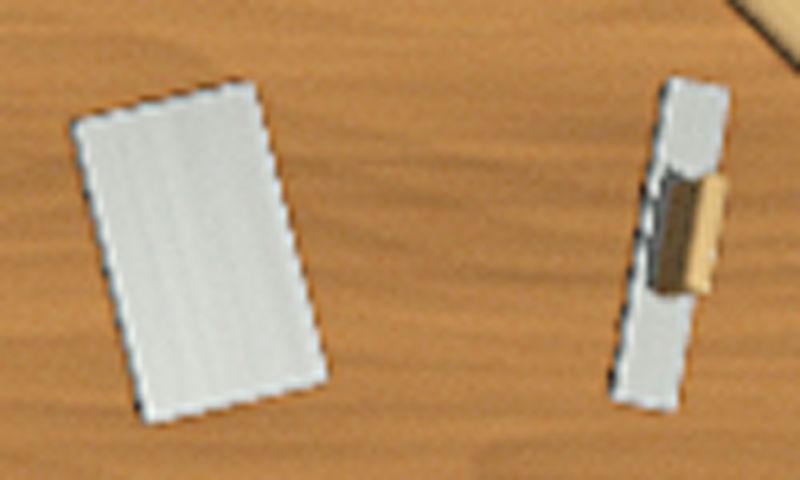

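Crop: the block's corners are at about (75,120), (255,80), (327,380) and (147,425), the straightedge's at (668,76), (730,90), (677,411) and (612,402), and the grip top runs from (712,175) to (705,293). I'll move over to it.

Call:
{"op": "move_arm", "data": {"dp": [[36, -33, 0], [36, -33, 0], [36, -33, 0], [36, -33, 0], [36, -33, 0], [36, -33, 0], [36, -33, 0], [36, -33, 0], [0, -46, 0], [0, -46, 0], [0, -46, 0], [0, -46, 0]], "angular": [[0, 0, 2], [0, 0, 2], [0, 0, 2], [0, 0, 2.4], [0, 0, 0], [0, 0, 0], [0, 0, 0], [0, 0, 0], [0, 0, 0], [0, 0, 0], [0, 0, 0], [0, 0, 0]], "fingers": [1, 1, 1, 1, 1, 1, 1, 1, 1, 1, 1, 1]}}

```text
t: 1.3
ee_pos: [0.5063, 0.1887, 0.4044]
ee_rot: [-0.288, -3.128, 0.0]
wrist_force: [0.6, -0.5, -0.1]
gripper_width: 0.0855
grip_force: 0.0
```

Call:
{"op": "move_arm", "data": {"dp": [[0, -46, 0], [0, -46, 0], [0, -46, 0], [0, -46, 0], [0, -46, 0], [0, -46, 0], [0, -46, 0], [0, -46, 0], [0, -46, 0], [0, -46, 0], [0, -46, 0], [0, -30, 0]], "angular": [[0, 0, 0], [0, 0, 0], [0, 0, 0], [0, 0, 0], [0, 0, 0], [0, 0, 0], [0, 0, 0], [0, 0, 0], [0, 0, 0], [0, 0, 0], [0, 0, 0], [0, 0, 0]], "fingers": [1, 1, 1, 1, 1, 1, 1, 1, 1, 1, 1, 1]}}

```text
t: 2.5
ee_pos: [0.5057, -0.3486, 0.4045]
ee_rot: [-0.291, -3.128, 0.001]
wrist_force: [0.4, 1.2, 0.3]
gripper_width: 0.0855
grip_force: 0.0
```

```bash
python3 - <<'E'
from h import *
s=get_state();print(s['t'],s['ee_pos'],s['ee_rot'],s['q'])
a=snap('wrist','w1');cv2.imwrite('pics/w1b.png',cv2.resize(a[:,:,::-1],(800,600),interpolation=cv2.INTER_CUBIC))
E
```

```text
2.5 [ 0.50570561 -0.34858328  0.40453315] [-2.90824905e-01 -3.12768460e+00  1.47237924e-03] [ 0.07038168  0.36238955  0.55098686  1.77230229 -0.21243904  1.06643815
  2.08108567]
```

View pics/w1b.png

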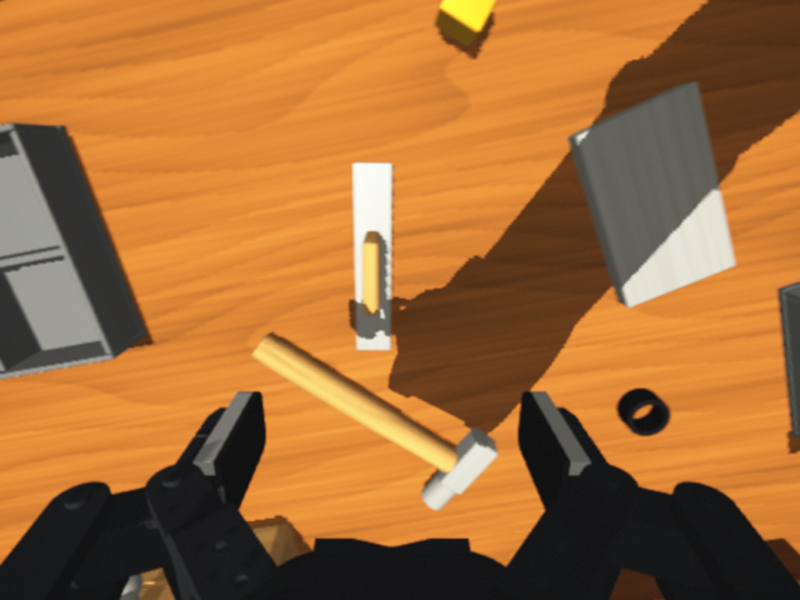

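The wrist view shows the straightedge with corners at (353,163), (392,163), (391,349) and (357,350). The grip top is at x≈371, rows 236-312, and the block's corners are (575,135), (697,83), (735,265) and (628,304). The stamp is at (466,12) and the loupe at (643,412).

```bash
cat > m2.py <<'E'
from h import *
w=load('w1');t=load('top0')
ct=lambda u,v:((u+.5)/6.4-.5+305,(v+.5)/6.4-.5+170)
cw=lambda u,v:((u+.5)*.7-.5,(v+.5)*.7-.5)
P={'b robotR':((327,380),(575,135)),'b robotL':((147,425),(697,83)),'b farL':((75,120),(735,265)),'b farR':((255,80),(628,304)),
'se farR':((730,90),(357,350)),'se farL':((668,76),(391,349)),'se nearL':((612,402),(392,163)),'se nearR':((677,411),(353,163)),'gripfar':((712,175),(372,312)),'gripnear':((705,293),(371,238))}
D={}
for n,(a,b) in P.items():
    x,r=tri([t,w],[ct(*a),cw(*b)]);zt=.02 if n[0]=='b' else .01 if n[0]=='s' else .062
    D[n]=[onz(t,ct(*a),zt),onz(w,cw(*b),zt)]
    print(n,np.round(x,4),np.round(r,4),'top',np.round(D[n][0][:2],4),'wr',np.round(D[n][1][:2],4))
for i in (0,1):
  for o in('b','s'):
    ks=[k for k in D if k[0]==o]; c=np.mean([D[k][i] for k in ks],0)
    f=[k for k in ks if 'far' in k];nn=[k for k in ks if 'far' not in k]
    d=np.mean([D[k][i] for k in f],0)-np.mean([D[k][i] for k in nn],0)
    L=[k for k in ks if k[-1]=='L'];R=[k for k in ks if k[-1]=='R']
    e=np.mean([D[k][i] for k in L],0)-np.mean([D[k][i] for k in R],0)
    print(o,['top','wr'][i],np.round(c,4),'len',np.linalg.norm(d).round(4),'wid',np.linalg.norm(e).round(4),'ang',np.degrees(np.arctan2(d[1],d[0])).round(2),np.degrees(np.arctan2(-e[0],e[1])).round(2))
E
python3 m2.py
```

```text
b robotR [ 0.4395 -0.1971  0.0195] [0. 0.] top [ 0.4396 -0.197 ] wr [ 0.4395 -0.1973]
b robotL [ 0.4186 -0.1108  0.0217] [0.0017 0.0017] top [ 0.417  -0.1111] wr [ 0.4203 -0.1097]
b farL [ 0.5631 -0.076   0.0221] [0.0005 0.0005] top [ 0.564  -0.0763] wr [ 0.5634 -0.0743]
b farR [ 0.5823 -0.1622  0.0226] [0.0019 0.0019] top [ 0.5845 -0.1634] wr [ 0.5816 -0.1604]
se farR [ 0.5825 -0.3933  0.0178] [0. 0.] top [ 0.5839 -0.3959] wr [ 0.586  -0.3946]
se farL [ 0.5896 -0.3646  0.0131] [0.0005 0.0005] top [ 0.5904 -0.366 ] wr [ 0.5906 -0.3645]
se nearL [ 0.4327 -0.3345  0.0132] [0.0016 0.0016] top [ 0.4312 -0.3354] wr [ 0.4344 -0.3344]
se nearR [ 0.4278 -0.3635  0.019 ] [0.0009 0.0009] top [ 0.4273 -0.3665] wr [ 0.4288 -0.3642]
gripfar [ 0.5344 -0.3685  0.0623] [0.0004 0.0004] top [ 0.5347 -0.3689] wr [ 0.5342 -0.3682]
gripnear [ 0.4765 -0.3565  0.0842] [0.0012 0.0012] top [ 0.4797 -0.3643] wr [ 0.4795 -0.3579]
b top [ 0.5013 -0.1369  0.02  ] len 0.1499 wid 0.0892 ang 13.2 13.99
s top [ 0.5082 -0.366   0.01  ] len 0.1607 wid 0.0309 ang -10.76 -9.79
b wr [ 0.5012 -0.1354  0.02  ] len 0.1471 wid 0.0888 ang 14.2 12.13
s wr [ 0.5099 -0.3644  0.01  ] len 0.1595 wid 0.0304 ang -10.9 -9.65
```

Call:
{"op": "move_arm", "data": {"dp": [[3, -16, -30], [0, 0, -48], [0, 0, -48], [0, 0, -46], [0, 0, -32], [0, 0, 0], [0, 0, 0], [0, 0, 0], [0, 0, 0], [0, 0, 0], [0, 0, 0]], "angular": [[0, 0, 0], [0, 0, 0], [0, 0, 0], [0, 0, 0], [0, 0, 0], [0, 0, 0], [0, 0, 0], [0, 0, 0], [0, 0, 0], [0, 0, 0], [0, 0, 0]], "fingers": [0.5, 0.5, 0.5, 0.5, 0.5, 0.5, -1, -1, -1, -1, -1], "grip_force": 50}}

```text
t: 3.65
ee_pos: [0.51, -0.3617, 0.2021]
ee_rot: [0.287, 3.127, -0.001]
wrist_force: [-2.6, 1.0, 10.5]
gripper_width: 0.0112
grip_force: 55.6
```

```bash
python3 - <<'E'
from h import *
s=get_state();print(s['t'],s['ee_pos'],s['ee_rot'],s['gripper_width'],s['q'],s['wrist_force'])
snap('wrist','w2')
E
```

```text
3.65 [ 0.50996491 -0.36169025  0.20210789] [ 2.87363573e-01  3.12650625e+00 -1.04459998e-03] 0.011182482878891955 [ 0.19497188  0.62693484  0.42826954  1.88323262 -0.38319222  0.71059476
  2.23262401] [-2.55927049  1.03535966 10.49989529]
```

View pics/w2.png

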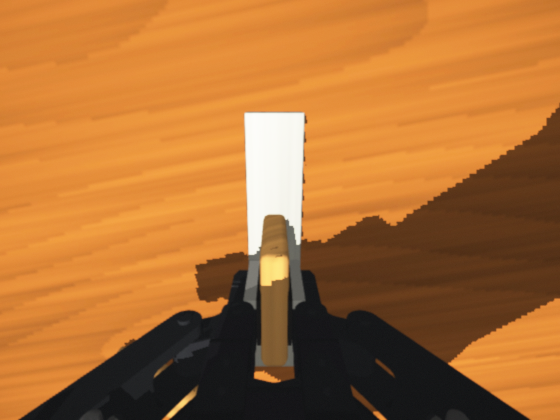

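The bar is gripped by its handle: bar in view at (275,112)-(275,365), opening 11 mm. I'll lift it, turn it and carry it over to the block's left face.

Call:
{"op": "move_arm", "data": {"dp": [[0, 0, 30], [0, 0, 30], [-3, 30, 0], [-3, 38, 0], [-3, 38, 0], [-4, 38, 0], [-4, 38, 0], [-3, 38, 0], [-3, 38, 0], [-2, 37, 0], [0, 0, 0], [0, 0, 0]], "angular": [[0, 0, 0], [0, 0, 0], [0, 0, 3], [0, 0, 3], [0, 0, 3], [0, 0, 3], [0, 0, 3], [0, 0, 3], [0, 0, 3], [0, 0, 2.9], [0, 0, 0], [0, 0, 0]], "fingers": [-1, -1, -1, -1, -1, -1, -1, -1, -1, -1, -1, -1]}}

```text
t: 4.9
ee_pos: [0.4846, -0.0656, 0.2611]
ee_rot: [-0.37, 3.119, 0.0]
wrist_force: [-1.7, -1.0, -3.9]
gripper_width: 0.0113
grip_force: 53.4
```

```bash
python3 - <<'E'
from h import *
s=get_state();print(s['t'],s['ee_pos'],s['ee_rot'],s['gripper_width'],s['q'],s['wrist_force'])
a=snap('wrist','w3');cv2.imwrite('pics/w3b.png',cv2.resize(a[:,:,::-1],(800,600),interpolation=cv2.INTER_CUBIC))
E
```

```text
4.9 [ 0.48458586 -0.06556624  0.26109841] [-3.69506086e-01  3.11926157e+00  2.90881845e-04] 0.011263394085377219 [-0.3080095   0.3351502   0.36772787  2.15897477 -0.1903687   0.67677528
  1.9965938 ] [-1.68290233 -0.95996293 -3.9321012 ]
```

View pics/w3b.png

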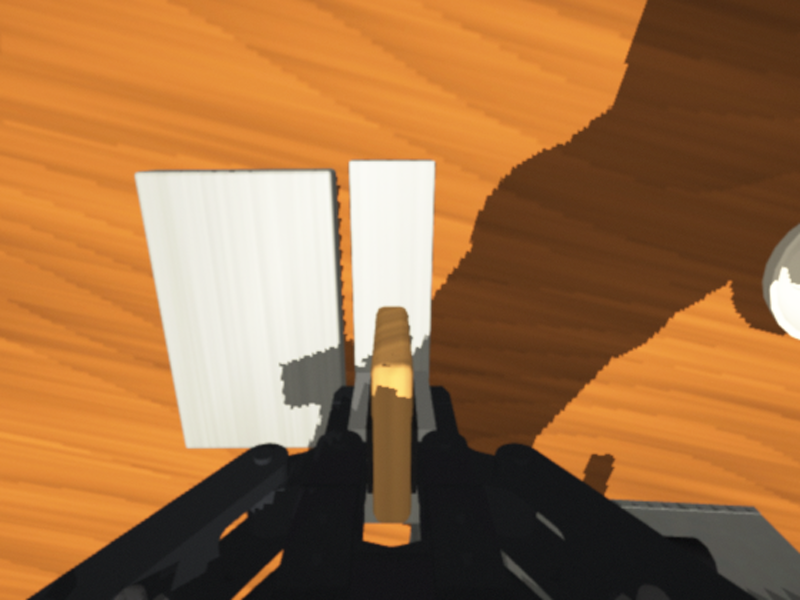

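The block's near corners are at (136,173) and (331,170), and its far right corner is at (187,447). The left top edge runs from (331,170) to (345,345). The bar's near corners are at (349,160) and (435,160).

```bash
python3 - <<'E'
from h import *
w=load('w3');cw=lambda u,v:((u+.5)*.7-.5,(v+.5)*.7-.5)
nl,nr,fr,lm=[onz(w,cw(*p),.02)[:2] for p in((331,170),(136,173),(187,447),(345,345))]
bl,br=[onz(w,cw(*p),.069)[:2] for p in((349,160),(435,160))]
ang=lambda d:np.degrees(np.arctan2(d[1],d[0]))
print(nl,nr,fr,'wid',np.linalg.norm(nl-nr),'len',np.linalg.norm(fr-nr),'ang short',ang(nl-nr)-90,'long',ang(fr-nr),'left',ang(lm-nl))
print('bar near',bl,br,np.linalg.norm(br-bl),'ang',ang(br-bl)-90)
c=nr+(nl-nr)/2+(fr-nr)/2;print('block c',c)
n=.5*(-.37)/3.1415
th=np.radians(ang(fr-nr));d=np.array([np.cos(th),np.sin(th)]);y=np.array([-d[1],d[0]])
nm=(bl+br)/2;print('bar near mid in block',(nm-c)@d+.08,(nm-c)@y,'TCP in block',(np.array([.4846,-.0656])-c)@d,(np.array([.4846,-.0656])-c)@y)
E
```

```text
[ 0.4183427  -0.10876748] [ 0.44035622 -0.19455454] [ 0.58458751 -0.15899416] wid 0.08856644203799531 len 0.14855035123075294 ang short 14.391945461053439 long 13.850110155191437 left 15.765146738415787
bar near [ 0.40973327 -0.09776365] [ 0.40277412 -0.06887856] 0.029711587160722187 ang 13.545850799975014
block c [ 0.5014651  -0.13388082]
bar near mid in block -0.00034004075292602687 0.07188166816965522 TCP in block -2.9508098157517842e-05 0.07033278785262512
```

Call:
{"op": "move_arm", "data": {"dp": [[0, 0, -30], [0, 0, -20], [0, 0, -8], [0, 0, 0], [1, -4, 0], [1, -4, 0], [0, 0, 0]], "angular": [[0, 0, 0.3], [0, 0, 0], [0, 0, 0], [0, 0, 0], [0, 0, 0], [0, 0, 0], [0, 0, 0]], "fingers": [-1, -1, -1, -1, -1, -1, -1]}}

```text
t: 5.65
ee_pos: [0.4869, -0.0754, 0.2032]
ee_rot: [-0.373, 3.119, -0.001]
wrist_force: [-0.2, -0.8, -3.9]
gripper_width: 0.0113
grip_force: 55.3
```

Call:
{"op": "move_arm", "data": {"dp": [[0.2, -1, 0], [0, 0, 0]], "angular": [[0, 0, 0], [0, 0, 0]], "fingers": [-1, -1]}}

```text
t: 5.85
ee_pos: [0.4868, -0.0755, 0.2029]
ee_rot: [-0.374, 3.119, -0.0]
wrist_force: [0.3, -0.0, -3.7]
gripper_width: 0.0111
grip_force: 55.2
```

Call:
{"op": "move_arm", "data": {"dp": [[0.2, -1, 0], [0, 0, 0]], "angular": [[0, 0, 0], [0, 0, 0]], "fingers": [-1, -1]}}

```text
t: 6.05
ee_pos: [0.487, -0.0764, 0.2027]
ee_rot: [-0.375, 3.119, -0.0]
wrist_force: [0.6, -0.3, -3.5]
gripper_width: 0.0115
grip_force: 55.2
```

Call:
{"op": "move_arm", "data": {"dp": [[0.2, -1, 0], [0, 0, 0]], "angular": [[0, 0, 0], [0, 0, 0]], "fingers": [-1, -1]}}

```text
t: 6.25
ee_pos: [0.4872, -0.0772, 0.2027]
ee_rot: [0.375, -3.119, -0.0]
wrist_force: [-1.0, 2.5, -3.2]
gripper_width: 0.0111
grip_force: 55.4
```

Call:
{"op": "move_arm", "data": {"dp": [[0.2, -1, 0], [0.2, -1, 0], [0, 0, 0]], "angular": [[0, 0, 0], [0, 0, 0], [0, 0, 0]], "fingers": [-1, -1, -1]}}

```text
t: 6.55
ee_pos: [0.4874, -0.0778, 0.2027]
ee_rot: [0.377, -3.118, -0.004]
wrist_force: [-5.1, 13.3, 5.1]
gripper_width: 0.0111
grip_force: 56.6
```

Call:
{"op": "move_arm", "data": {"dp": [[0, -0.5, -0.8], [0, 0, 0]], "angular": [[0, 0, 0], [0, 0, 0]], "fingers": [-1, -1]}}

```text
t: 6.75
ee_pos: [0.4875, -0.0779, 0.202]
ee_rot: [0.378, -3.118, -0.004]
wrist_force: [-4.0, 16.4, 5.1]
gripper_width: 0.0115
grip_force: 56.6
```

```bash
python3 - <<'E'
from h import *
a=snap('wrist','w4');cv2.imwrite('pics/w4b.png',cv2.resize(a[60:270,150:430,::-1],(800,600),interpolation=cv2.INTER_CUBIC))
E
```

```text
(no output)
```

View pics/w4b.png

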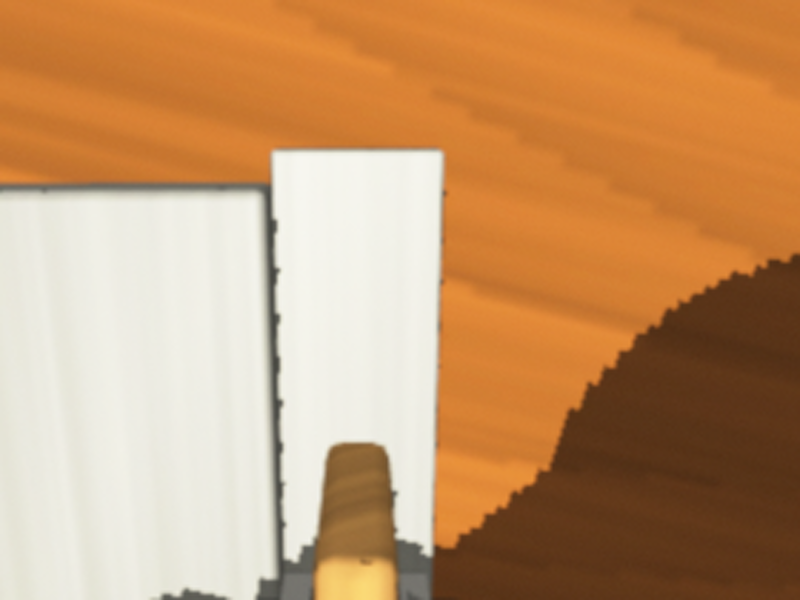

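The bar lies flush along the block: the dark seam runs (268,190)-(283,590) and is even. I'll ease off the push and release.

Call:
{"op": "move_arm", "data": {"dp": [[-0.4, 2, 0.5], [0, 0, 0], [0, 0, 0], [0, 0, 0], [0, 0, 0], [0, 0, 0], [0, 0, 0]], "angular": [[0, 0, 0], [0, 0, 0], [0, 0, 0], [0, 0, 0], [0, 0, 0], [0, 0, 0], [0, 0, 0]], "fingers": [-1, -1, -0.2, -0.2, -0.2, -0.2, -0.2]}}

```text
t: 7.5
ee_pos: [0.4873, -0.0781, 0.2024]
ee_rot: [-0.374, 3.119, -0.0]
wrist_force: [0.2, -0.8, -0.5]
gripper_width: 0.034
grip_force: 0.0
```

```bash
python3 - <<'E'
from h import *
s=get_state();print(s['t'],s['ee_pos'],s['ee_rot'],s['gripper_width'],s['wrist_force'],s['grip_force'])
a=snap('scene','s2');b=snap('top','t2');g=snap('wrist','w5')
c=[cv2.resize(a[190:330,260:420,::-1],(400,350),interpolation=cv2.INTER_CUBIC),cv2.resize(g[60:305,140:420,::-1],(400,350))]
cv2.imwrite('pics/mix.png',np.hstack(c))
E
```

```text
7.5 [ 0.48726257 -0.07805537  0.20243393] [-3.74363262e-01  3.11907592e+00 -2.62524379e-04] 0.03398611055090216 [ 0.20057842 -0.84012538 -0.51775828] 0.0
```

View pics/mix.png

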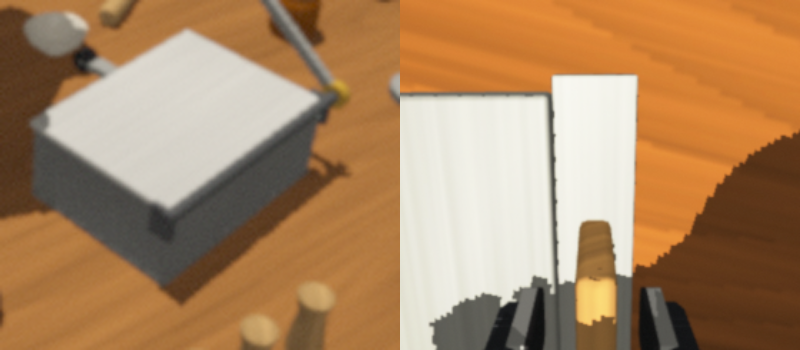

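Released and flush; the bar has not moved in the wrist view, with its edge at (553,75)-(556,290). The lid is shut. I'll lift clear, go above the handle, and meanwhile work out the index angle from the first two pictures.

Call:
{"op": "move_arm", "data": {"dp": [[0, 0, 20], [0, 0, 45], [0, 0, 45], [0, 40, 25], [5, 45, 0], [20, 45, 0], [10, 26, 0], [0, 0, 0]], "angular": [[0, 0, 0], [0, 0, 0], [0, 0, 0], [0, 0, -1.5], [0, 0, -1.5], [0, 0, -1], [0, 0, 0], [0, 0, 0]], "fingers": [-0.2, -0.2, -0.2, 0, 0, 0, 0, 0]}}

```text
t: 8.45
ee_pos: [0.523, 0.0824, 0.3373]
ee_rot: [-0.274, 3.129, 0.001]
wrist_force: [-0.3, -0.2, 1.1]
gripper_width: 0.0427
grip_force: 0.0
```

```bash
python3 - <<'E'
from h import *
s=get_state();print(s['t'],s['ee_pos'],s['ee_rot'],s['gripper_width'],s['q'])
a=snap('wrist','w6');cv2.imwrite('pics/w6b.png',cv2.resize(a[:,:,::-1],(800,600),interpolation=cv2.INTER_CUBIC))
snap('scene','s3');snap('top','t3')
t=load('top0');w=load('scene0');cw=lambda u,v:((u+.5)*.7-.5,(v+.5)*.7-.5)
for n,a,b in(('tip',(303,246),(507,244)),('piv',(303,190),(565,325)),('handle',(379,272),(420,304)),('lidFL',(324,269),(478,291)),('lidFR',(430,250),(391,344))):
    x,r=tri([t,w],[cw(*a),cw(*b)]);print(n,np.round(x,4),np.round(r,4))
E
```

```text
8.45 [0.52302228 0.08235875 0.33731259] [-2.74135572e-01  3.12898525e+00  1.16935884e-03] 0.04268691662415669 [-0.56943324  0.27410965  0.34465952  2.01468723 -0.12068447  0.87105618
  1.5867547 ]
tip [0.5829 0.2212 0.1799] [0.0042 0.0042]
piv [0.7191 0.2421 0.0866] [0.002 0.002]
handle [0.5454 0.0776 0.0883] [0.0007 0.0007]
lidFL [0.5548 0.1961 0.078 ] [0.0038 0.0038]
lidFR [ 0.5968 -0.0229  0.0782] [0.0039 0.0039]
```

View pics/w6b.png

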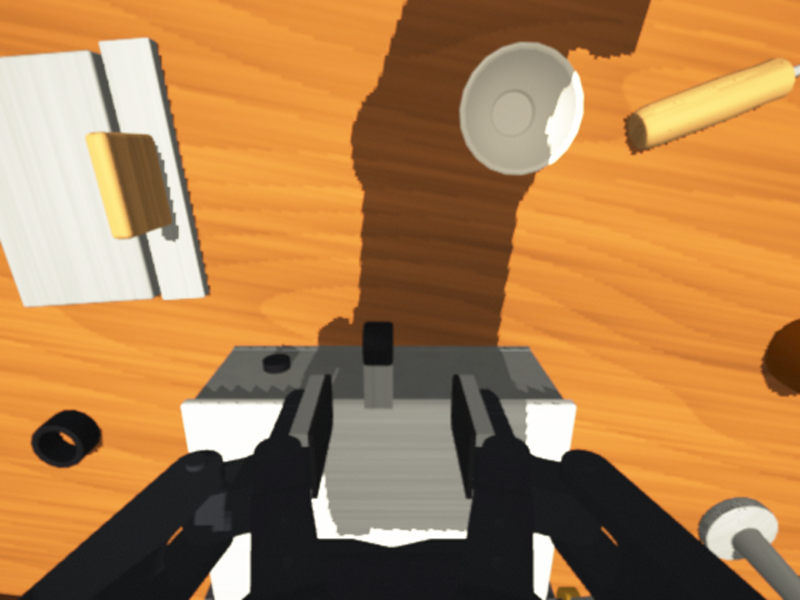

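The straightedge is still flush at (105,45)-(160,298). The handle boss is at (378,343) (columns 363-393, rows 322-365), its tongue at (378,385), and the lid's front edge runs (181,402)-(575,405).

```bash
python3 - <<'E'
from h import *
w=load('w6');t=load('top0');sc=load('scene0');cw=lambda u,v:((u+.5)*.7-.5,(v+.5)*.7-.5)
print('handle w',onz(w,cw(378,343),.088),'tri',tri([w,t],[cw(378,343),cw(379,270)]))
L,R=onz(w,cw(575,405),.088),onz(w,cw(181,402),.088);d=L-R;print('lid front',L,R,np.linalg.norm(d),'yaw',np.degrees(np.arctan2(-d[0],d[1])))
y=np.radians(np.degrees(np.arctan2(-d[0],d[1])));f=np.array([-np.cos(y),-np.sin(y),0])
print('handle by lid mid',(L+R)/2+f*.036)
# brass stud/pivot blobs
P={}
for n,box in(('top0',(120,180,190,225)),('scene0',(160,240,340,405))):
    a=cv2.imread(f'pics/{n}.png');h=cv2.cvtColor(a,cv2.COLOR_BGR2HSV);r0,r1,c0,c1=box
    mk=cv2.inRange(h[r0:r1,c0:c1],(20,130,120),(35,255,255))
    k,lab,st,ce=cv2.connectedComponentsWithStats(mk)
    P[n]=[(st[i,4],st[i,:4]+[c0,r0,0,0],ce[i]+[c0,r0]) for i in range(1,k) if st[i,4]>3];print(n,P[n])
E
```

```text
handle w [0.53886434 0.07884869 0.088     ] tri (array([0.55579324, 0.08059827, 0.05078241]), [2.9177808399705922e-05, 2.9177808399710073e-05])
lid front [0.55728159 0.19465303 0.088     ] [ 0.59401228 -0.02431438  0.088     ] 0.2220267389475512 yaw 9.522427067733947
handle by lid mid [0.54014298 0.07921371 0.088     ]
top0 [(np.int32(21), array([210, 130,   5,   8]), array([211.80952381, 132.76190476])), (np.int32(22), array([209, 168,   6,   7]), array([211.81818182, 170.86363636]))]
scene0 [(np.int32(24), array([351, 167,   7,   6]), array([354.25      , 169.58333333])), (np.int32(25), array([393, 223,   6,   7]), array([395.8 , 225.28]))]
```

```bash
python3 - <<'E'
from h import *
from scipy.optimize import least_squares
t=load('top0');s=load('scene0')
tip,r=tri([t,s],[(211.8,170.9),(354.25,169.6)]);piv,r2=tri([t,s],[(211.8,132.8),(395.8,225.3)])
print(tip,r,piv,r2)
yw=np.radians(9.52);f=np.array([-np.cos(yw),-np.sin(yw),0]);l=np.array([-np.sin(yw),np.cos(yw),0])
H=np.array([.540,.079,.084])-.2*f;print('hinge',H)
for p in(tip,piv):
    d=p-H;print('fwd',d@f,'left',d@l,'up',d[2])
d=tip-piv;print('th',np.arctan2(d[2],d@f),'th from hinge',np.arctan2((tip-H)[2],(tip-H)@f))
def res(v):
    th,ox,oy,oz,left=v;o=H+[ox,oy,oz]
    T=o+left*l+.164*(np.cos(th)*f+[0,0,np.sin(th)]);Q=o+left*l
    e=[]
    for m,a,b in((t,(211.8,170.9),(211.8,132.8)),(s,(354.25,169.6),(395.8,225.3))):
        e+=list(np.array(proj(m,T))-a)+list(np.array(proj(m,Q))-b)
    return np.r_[e,np.array([ox,oy,oz])/.003,(left-.132)/.004]
q=least_squares(res,[.5,0,0,0,.13]);print(q.x,q.fun.round(2))
E
```

```text
[0.58423477 0.21961751 0.18409461] [0.0026773690916723214, 0.0026773690916723127] [0.71815069 0.24200991 0.09190955] [0.002790275365571795, 0.0027902753655716537]
hinge [0.73724559 0.11207837 0.084     ]
fwd 0.13311743968052756 left 0.1313648425688752 up 0.10009460877653643
fwd -0.002657703640127851 left 0.1313002449248338 up 0.007909547492774935
th 0.5964609700694724 th from hinge 0.6447333046837166
[6.11616537e-01 1.61383973e-03 5.61669719e-04 4.53695432e-03
 1.32510255e-01] [-1.22 -0.66 -0.93  0.06 -0.66  0.6  -1.5   0.93  0.54  0.19  1.51  0.13]
```

Call:
{"op": "move_arm", "data": {"dp": [[17, -3, 0], [0, 0, -40], [0, 0, -35], [0, 0, -23], [0, 0, 0], [0, 0, 0], [0, 0, 0], [0, 0, 0], [0, 0, 0], [0, 0, 0]], "angular": [[0, 0, -0.5], [0, 0, 0], [0, 0, 0], [0, 0, 0], [0, 0, 0], [0, 0, 0], [0, 0, 0], [0, 0, 0], [0, 0, 0], [0, 0, 0]], "fingers": [0, 0, 0, 0, 0, -1, -1, -1, -1, -1], "grip_force": 60}}

```text
t: 9.6
ee_pos: [0.539, 0.0774, 0.241]
ee_rot: [-0.256, 3.13, 0.005]
wrist_force: [-5.3, 15.0, -0.9]
gripper_width: 0.0145
grip_force: 60.0
```

Call:
{"op": "move_arm", "data": {"dp": [[0.3, 1, 10], [0.7, 0.5, 10], [1.2, 0.2, 10], [1.8, 0.3, 9.7], [2.2, 0.4, 9.7], [2.6, 0.4, 9.7], [3.2, 0.5, 9.4], [3.6, 0.6, 9.4], [4.1, 0.7, 9], [4.5, 0.8, 9], [5, 0.8, 8.5], [5.3, 0.9, 8.5]], "angular": [[0, 0, 0], [0, 0, 0], [0, 0, 0], [0, 0, 0], [0, 0, 0], [0, 0, 0], [0, 0, 0], [0, 0, 0], [0, 0, 0], [0, 0, 0], [0, 0, 0], [0, 0, 0]], "fingers": [-1, -1, -1, -1, -1, -1, -1, -1, -1, -1, -1, -1]}}

```text
t: 10.8
ee_pos: [0.5736, 0.0837, 0.3539]
ee_rot: [-0.255, 3.13, 0.003]
wrist_force: [4.8, 10.6, -13.1]
gripper_width: 0.0151
grip_force: 58.7
```

Call:
{"op": "move_arm", "data": {"dp": [[0, 0, 0], [0, 0, 0], [0, 0, 0]], "angular": [[0, 0, 0], [0, 0, 0], [0, 0, 0]], "fingers": [-1, -1, -1]}}

```text
t: 11.1
ee_pos: [0.5736, 0.0836, 0.3538]
ee_rot: [-0.254, 3.129, 0.004]
wrist_force: [2.1, 9.9, -8.8]
gripper_width: 0.0149
grip_force: 59.2
```

```bash
python3 - <<'E'
from h import *
a=snap('scene','s4');b=snap('top','t4');a0=cv2.imread('pics/scene0.png')
s=get_state();print(s['t'],s['ee_pos'],s['ee_rot'])
c=[cv2.resize(a[140:315,255:420,::-1],(566,600),interpolation=cv2.INTER_CUBIC)]
d=b[125:265,200:380,::-1]
e=np.vstack([cv2.resize(d,(234,182),interpolation=cv2.INTER_CUBIC),cv2.resize(a[215:295,170:275,::-1],(234,178),interpolation=cv2.INTER_CUBIC),np.zeros((240,234,3),np.uint8)])
cv2.imwrite('pics/fin.png',np.hstack(c+[e]))
E
```

```text
11.2 [0.57355383 0.08363233 0.35378946] [-0.25443085  3.12928996  0.0036251 ]
```

View pics/fin.png

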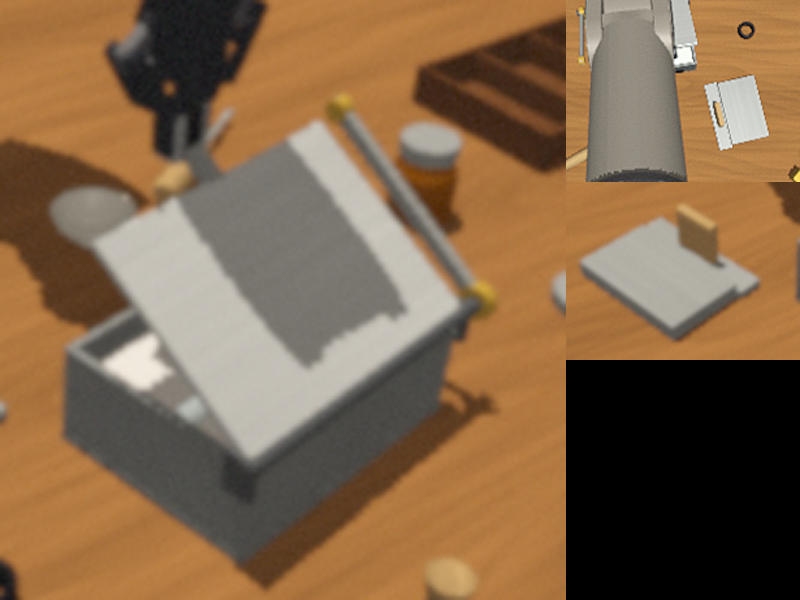

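The lid stands raised. Its front left corner is at (318,122) and its rear left at (460,300). The index arm runs (482,296)-(341,105), nearly parallel to it. The straightedge is still flush against the block. I'll check the angles numerically.

```bash
python3 - <<'E'
from h import *
m=load('s4');yw=np.radians(9.52);f=np.array([-np.cos(yw),-np.sin(yw),0]);l=np.array([-np.sin(yw),np.cos(yw),0]);H=np.array([.7372,.1121,.084])
def ends(th,left,up):
    r=np.cos(th)*f+[0,0,np.sin(th)];n=-np.sin(th)*f+[0,0,np.cos(th)]
    a,b=[np.array(proj(m,H+left*l+k*r+up*n)) for k in(0,.164)];return np.r_[a,b]
c=lambda u,v:[(u+.5)/3.43-.5+255,(v+.5)/3.43-.5+140]
lid=np.r_[c(460,300),c(318,122)];arm=np.r_[c(482,296),c(341,105)]
ang=lambda e:np.degrees(np.arctan2(e[1]-e[3],e[0]-e[2]))
print('meas lid',lid.round(1),ang(lid),'arm',arm.round(1),ang(arm))
for th in(.5,.55,.6,.65):
    L=ends(th,.11,.004);A=ends(th,.1315,0);print(th,L.round(1),ang(L).round(2),A.round(1),ang(A).round(2))
# moved index?
for n in('scene0','s4'):
    h=cv2.cvtColor(cv2.imread(f'pics/{n}.png'),cv2.COLOR_BGR2HSV)
    mk=cv2.inRange(h[160:240,340:405],(20,130,120),(35,255,255));k,_,st,ce=cv2.connectedComponentsWithStats(mk);print([(ce[i]+[340,160]).round(1) for i in range(1,k) if st[i,4]>3])
s=get_state();z=s['ee_pos'][2]-.155;print('lid th from z',np.arcsin((z-.084)/.2), 'rise', np.arcsin((s['ee_pos'][2]-.241)/.2))
E
```

```text
meas lid [388.8 227.1 347.4 175.2] 51.41878673023874 arm [395.2 225.9 354.1 170.3] 53.56451864257558
0.5 [388.9 230.5 343.8 177.8] 49.45 [393.  227.7 348.4 175.9] 49.28
0.55 [388.9 230.6 345.6 175.9] 51.55 [393.  227.7 350.2 174. ] 51.41
0.6 [389.  230.7 347.5 174.2] 53.66 [393.  227.7 352.  172.2] 53.55
0.65 [389.  230.7 349.5 172.5] 55.78 [393.  227.7 354.  170.5] 55.7
[array([354.2, 169.6]), array([395.8, 225.3])]
[array([353.9, 170.1]), array([395.9, 225.5])]
lid th from z 0.6113180534747624 rise 0.599157953210411
```

Call:
{"op": "move_arm", "data": {"dp": [[0, 0, 0], [0, 0, 0], [0, 0, 0], [0, 0, 0], [0, 0, 0]], "angular": [[0, 0, 0], [0, 0, 0], [0, 0, 0], [0, 0, 0], [0, 0, 0]], "fingers": [-1, -1, -1, -1, -1]}}

```text
t: 11.7
ee_pos: [0.5736, 0.0837, 0.3538]
ee_rot: [-0.254, 3.129, 0.004]
wrist_force: [2.8, 10.2, -8.6]
gripper_width: 0.0149
grip_force: 59.2
```

```bash
python3 -c "
from cell import *
print(job_done())"
```

```text
the job is handed in; nothing more can be done
None
```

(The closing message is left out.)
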